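# Swap the carriers in a repair jig held by an index plunger

### The arm

A 6-joint arm with a two-finger parallel gripper is mounted at the origin on the work surface. World frame = base frame: x ahead of the robot, y to its left, z up, the work surface at z = 0. Lengths are in m, angles in rad, forces in N, time in s.
With the tool pointing down it reaches from about 0.35 to 0.975 m from the base axis. Payload 4.9 kg.
Tool frame: the origin (TCP) lies on the centre line of the jaws, within the pads' length; the fingertips stand 14 mm ahead of it and the grasp point (between the pads) lies 5 mm behind it; z points along the fingers, y is the line along which they close (so a half turn about z gives the same grasp; the last joint's range is limited). The gripper opens to 85 mm and grips with 20 to 120 N. Pads are 22 mm wide; open, the fingers measure 114 mm over their backs; the gripper's body (76 mm by 85 mm) begins 54 mm behind the grasp point. The pads swing forward as they close: fully open they stand 13 mm farther back than shut.
Start: joints at [-1.407, 0.053, 1.613, -0, 1.476, -0.119], TCP at [0.174, -0.6, 0.245] pointing down, gripper open.
Joint ranges: [-3.01, 3.01], [-1.01, 2.22], [0.06, 2.58], [-1.02, 4.17], [0.09, 2.62], [-3.14, 3.14]. Speed limits (rad/s): [2.57, 2.57, 3.14, 3.14, 3.14, 3.14].

### API

Orientations are given as a unit quaternion [w, x, y, z].
In Python, from plant import * gives the robot as it stands.
- The arm moves only by the tool send_rows, never from a script. Its argument "steps" is a list of rows, each an object with "translation": the shift along the tool's x, y, z in cm, a list of three; "delta_rot": the turn, a rotation vector about the tool's x, y, z in rad, a list of three; "jaw": the finger opening in cm, from 0 to 8.54. In form: [{"translation": [dx, dy, dz], "delta_rot": [rx, ry, rz], "jaw": jaw}, ...]. A call has exactly 8 rows; each row is the pose to reach, as a shift and turn from the pose commanded when the call began, along the tool's axes at that moment; what a row does not reach only later rows make up. A row lasts 1/10 s, in which the tool goes at most 50 mm and 8.59 degrees, less where a joint would pass 70% of its speed; a pose out of reach is approached as far as the arm can. A call with a gripper value outside its range is refused whole. The fingers move at their own pace and stop on an object; the grip force is fixed at half the most. Time passes only in rows, so rows that repeat a pose let the fingers close, or fill a call up. It gives the time, the measured TCP pose, the force, the opening and the grip force at its end, in the units of the state.
- state(): the state, without advancing time (a new reading comes with each control period).
- grab_frame(name): name is "scene" or "top" or "wrist"; returns a dict with "pixels" (400x640x3 uint8, blue, green, red), "range_z" (400x640 float32, m along the optical axis (not along the pixel's ray), 0 where there is no reading), "fx", "fy", "cx", "cy" (pixels), "rvec" (rotation vector, rad) and "tvec" (3), from world to camera coordinates, as OpenCV has them. Camera axes: x right, y down, z forward; pixel columns grow to the right and rows downward; lengths in m; the calibration is good to about 2 mm. The wrist camera is an equidistant fisheye: a pixel r from the principal point sees the ray r / f radians off the axis. A picture is of the moment at which its call begins.
- job_done(): hands the job in; it is judged then, once.
The state is a dict: "time": time; "joint_pos": joint angles; "joint_vel": joint speeds; "joint_efforts": joint torques, N m; "tool_pos": TCP position; "tool_rot": TCP orientation; "contact_force": force on the tool from outside, world axes, zero at the start; "ft_torque": the same for the moment, N m; "gripper_width": opening from 0.0 (shut) to 1.0 (fully open); "grasp_force": force on a finger pad.
Only numpy, scipy, OpenCV 4.12 (cv2) and the standard library are available. Lean on these libraries where they do the work, as an engineer would, in place of code of your own. Each camera call takes 0.05 s, during which the arm holds its last target. There are 200 camera calls.

### The job

Pull up the sprung plunger on the repair tray and twist its handle so that it stays latched up by itself. Then slide the carrier it was pinning along into the empty bay, fully home, while the other carrier still waits, and afterwards slide that waiting carrier fully home into the work place under the plunger. Slide the carriers flat along the tray without lifting them, leave the plunger latched up, and do not disturb the mug, dish, screwdriver or meter.

Things in the scene. Friction and masses are not known exactly. Their poses are not given: they have to be found in the camera images.
- tray: Fixed L-shaped tray, black floor (top 8 mm above the table), grey rims 8 mm thick with tops at 20 mm. Three places of 94 x 94 mm inside, no walls between them, 2 mm play round a carrier. Origin: on the table at the centre of the corner place (work place); x to the waiting place, y to the empty bay. A bracket from the corner (-66, -66) mm, 26 to 34 mm high, holds the plunger.
- work_place (a point): Centre of the work place, on the tray floor, under the plunger's corner; tray's origin, 8 mm up. Straight rims close its -x and -y sides, at -47 mm.
- empty_bay (a point): Centre of the empty bay, on the tray floor, at (0, 94) mm in the tray. It ends in a rim at y = 141 mm; rims on both sides at x = -47 and 47 mm. Open to the work place.
- waiting_place (a point): Centre of the waiting place, on the tray floor, at (94, 0) mm in the tray. It ends in a rim at x = 141 mm; rims on both sides at y = -47 and 47 mm. Open to the work place.
- handle (a point): Centre of the plunger's black T-handle, on its vertical axis at (-32, -32) mm in the tray, 66 mm above the table when down. A bar 44 mm long (this point's x), 12 mm thick (its y), 28 mm high (14 mm above and below the point). Its underside is 4 mm above a slotted steel sleeve 24 x 26 mm with top at 48 mm. The bar starts along the tray's x. The point lifts and turns with it.
- plunger (a joint): Lift in m: 0 down (8 mm pin 7 mm deep in the carrier's hole), 0.019 at most. Spring: 7 N down to 11 N up. A cross pin in the sleeve's slot stops the handle turning until lifted over 0.0135; turned aside and let go it rests on the sleeve and stays at about 0.0135. Turned back it drops. Resting on a plate, not latched, it reads 0.007.
- twist (a joint): Turn of the T-handle in rad about the vertical, counterclockwise from above positive: 0 in line with the slot (tray's x), stops at -1.4 and 1.4. Either way will do; from 0.6 it stays latched, about 1.2 is safe.
- carrier_motor: Carrier with a small lying steel motor; starts in the work place (pinned) or waiting place, loose, flat on the floor. Square plate 90 x 90 x 10 mm, about 0.27 kg. Origin: centre of its underside; axes as the tray's (within 1 degree). Hole for the pin, 14 mm wide, at (-32, -32) mm. Its load, up to 24 mm above the origin, stands in x -41 to -11, y -8 to 42 mm; bare on the peg's -y and +x sides.
- carrier_board: Carrier with a small circuit board; starts in the work place (pinned) or waiting place, loose, flat on the floor. Square plate 90 x 90 x 10 mm, about 0.27 kg. Origin: centre of its underside; axes as the tray's (within 1 degree). Hole for the pin, 14 mm wide, at (-32, -32) mm. Its load, up to 24 mm above the origin, stands in x -41 to -11, y -8 to 42 mm; bare on the peg's -y and +x sides.
- peg_motor (a point): Centre of the top of the upright steel finger peg of carrier_motor: 16 mm in diameter, at (14, 14) mm in the carrier, rising 40 mm above the plate, top 58 mm above the table. The carrier can be slid by pushing the peg sideways.
- peg_board (a point): Centre of the top of the upright steel finger peg of carrier_board: 16 mm in diameter, at (14, 14) mm in the carrier, rising 40 mm above the plate, top 58 mm above the table. The carrier can be slid by pushing the peg sideways.
- mug: Bystander: white mug, 80 mm in diameter, 95 mm high. Origin under its centre.
- dish: Bystander: small steel dish, 60 mm in diameter, 24 mm high, on the table in the inner angle of the L, about (116, 116) mm in the tray's frame. Origin under its centre.
- driver: Bystander: screwdriver lying on the table, x along it.
- meter: Bystander: black multimeter, 75 x 150 x 34 mm, lying on the table. Origin under its centre.
Things that resemble listed ones, but are neither listed nor needed, are in the scene too. What is shaped like the carrier_board but pink or yellow is not meant.

How it is judged:
By the outcome, as a careful person would: the job done as asked, in the order asked, and still so for the second after the job is handed in, with the robot touching nothing.
It also fails if it takes over 58 s, if anything falls off the work surface, if the arm or the gripper's body presses on something with over 40 N, if the wrist force passes 120 N, or if a joint passes its speed limit or range.

## Working session

There is one attempt and no reset: what is moved stays moved. The work goes in short steps, Python scripts to look and compute and a tool call to move; the robot and the scene stay as the last step left them, time stands still between calls to the robot, and variables do not carry over. Pictures are saved under pics/ and viewed, at most 10 in all, crops included, and the job is handed in when it is done.

Besides the shell and the picture viewer there is one more tool, called as name(argument=value, ...), one argument or row to a line, values as JSON. send_rows: Moves the arm, as the interface text tells. Its arguments: {"type":"object","properties":{"steps":{"type":"array","items":{"type":"object","properties":{"translation":{"type":"array","items":{"type":"number"}},"delta_rot":{"type":"array","items":{"type":"number"}},"jaw":{"type":"number"}}}}},"required":["steps"]}

```bash
mkdir -p pics; cat > h.py <<'E'
from plant import *
import numpy as np, cv2
def save(name,fn):
    f=grab_frame(name); cv2.imwrite('pics/'+fn+'.png',f['pixels']); np.savez('pics/'+fn+'.npz',**f); return f
def load(fn): return dict(np.load('pics/'+fn+'.npz'))
def ray(f,u,v,fish=False):
    R=cv2.Rodrigues(np.array(f['rvec'],float))[0]; t=np.array(f['tvec'],float).ravel()
    x=(u-f['cx'])/f['fx'];y=(v-f['cy'])/f['fy']
    if fish:
        r=np.hypot(x,y); s=np.sin(r)/r if r>1e-9 else 1; d=np.array([x*s,y*s,np.cos(r)])
    else: d=np.array([x,y,1.])
    return -R.T@t, R.T@d
def onz(f,u,v,z,fish=False):
    c,d=ray(f,u,v,fish); return c+d*(z-c[2])/d[2]
def rng(f,u,v):
    c,d=ray(f,u,v); return c+d*f['range_z'][int(v),int(u)]
E
python3 - <<'E'
from h import *
for n in('scene','top'): 
    f=save(n,n+'0'); print(n,f['fx'],f['cx'],f['cy'],ray(f,320,200))
print(state())
a=load('scene0')['pixels'];b=load('top0')['pixels']
E
```

```text
scene 392.18542358445376 317.62129976336087 200.86327644924083 (array([0.90398259, 0.46697126, 0.86204735]), array([-0.42474255, -0.44377262, -0.78911422]))
top 427.560975426268 315.50165196950934 207.0035215259504 (array([0.3724747 , 0.00459728, 1.47399213]), array([ 0.08108308, -0.00550863, -0.99688223]))
{'time': 0.1, 'joint_pos': array([-1.40702590e+00,  5.33135148e-02,  1.61418056e+00, -2.66972011e-06,
        1.47601716e+00, -1.18967824e-01]), 'joint_vel': array([ 0.00052616, -0.00164245, -0.00351328,  0.00091018,  0.00106591,
       -0.00194931]), 'joint_efforts': array([ 1.81000596e-03, -3.94903886e+01, -3.71360528e+01,  5.57998465e-05,
        3.92550370e-03, -3.09730012e-05]), 'tool_pos': array([ 0.17429477, -0.59963038,  0.24415763]), 'tool_rot': array([-9.59022155e-04,  9.90023543e-01,  1.40898772e-01, -2.28160171e-05]), 'contact_force': array([0.18060297, 0.08875928, 0.46860868]), 'ft_torque': array([ 0.01599352, -0.06191628,  0.01483652]), 'grasp_force': 0.0, 'gripper_width': 1.0013099717231957}
```

View pics/top0.png

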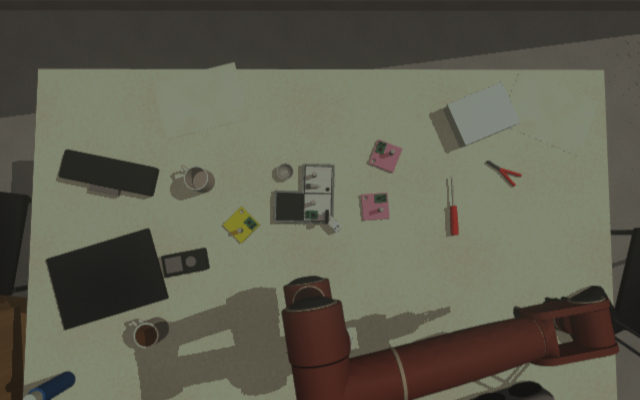

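View pics/scene0.png

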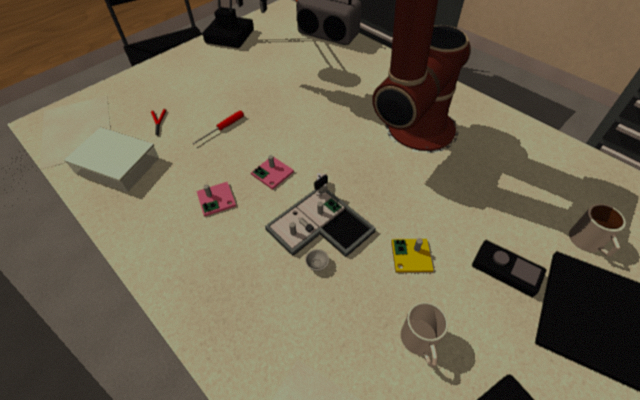

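The top view shows the tray, with the work place near pixel (317,208). The board carrier is pinned there by the plunger at about (327,215). The motor carrier waits at (318,178) and the empty bay is the dark square at (290,207). Tray x is roughly world +x and tray y roughly world +y. The scene view agrees: handle near (321,183), bay near (347,229).

```bash
python3 - <<'E'
from h import *
T=load('top0');S=load('scene0')
def crop(f,x0,y0,w,h,k): return cv2.resize(f['pixels'][y0:y0+h,x0:x0+w],None,fx=k,fy=k,interpolation=cv2.INTER_CUBIC)
a=crop(T,262,152,100,100,4);b=crop(S,260,165,130,100,4)[:400,:]
c=np.hstack([a[:, :],cv2.resize(b,(400,308))[:0] if 0 else np.zeros((400,0,3),np.uint8)])
b2=cv2.resize(b,(400,308)); pad=np.zeros((400,400,3),np.uint8); pad[:308]=b2
cv2.imwrite('pics/crop0.png',cv2.convertScaleAbs(np.hstack([a,pad]),alpha=1.6))
# black bay in both views
for n,f,(x0,y0,x1,y1) in(('top',T,(268,188,308,226)),('scene',S,(310,195,385,258))):
    g=f['pixels'].max(2); m=np.zeros_like(g); m[y0:y1,x0:x1]=(g[y0:y1,x0:x1]<45)*255
    cs=cv2.findContours(m,cv2.RETR_EXTERNAL,cv2.CHAIN_APPROX_NONE)[0]; c=max(cs,key=cv2.contourArea)
    P=np.array([onz(f,u,v,0.008)[:2] for u,v in c[:,0]],np.float32)
    r=cv2.minAreaRect(P); print(n,cv2.contourArea(c),r)
    print(cv2.boxPoints(cv2.minAreaRect(c)))
for n,f,p in(('top',T,[(290,208),(327,215)]),('scene',S,[(347,229),(321,183)])):
    for q in p: print(n,q,rng(f,*q))
E
```

```text
top 617.5 ((0.47070515155792236, 0.09964226186275482), (0.08958739787340164, 0.0895790159702301), 0.24108511209487915)
[[277. 193.]
 [303. 193.]
 [303. 219.]
 [277. 219.]]
scene 977.0 ((0.4612467586994171, 0.09886573255062103), (0.09060592949390411, 0.09303316473960876), 88.9551773071289)
[[321.5 227.5]
 [345.5 203.5]
 [369.5 227.5]
 [345.5 251.5]]
top (290, 208) [0.46388386 0.0996491  0.00541837]
top (327, 215) [ 0.43716286 -0.02627488  0.07325433]
scene (347, 229) [0.462031   0.10475758 0.00801506]
scene (321, 183) [ 0.43347838 -0.01944719  0.06624398]
```

View pics/crop0.png

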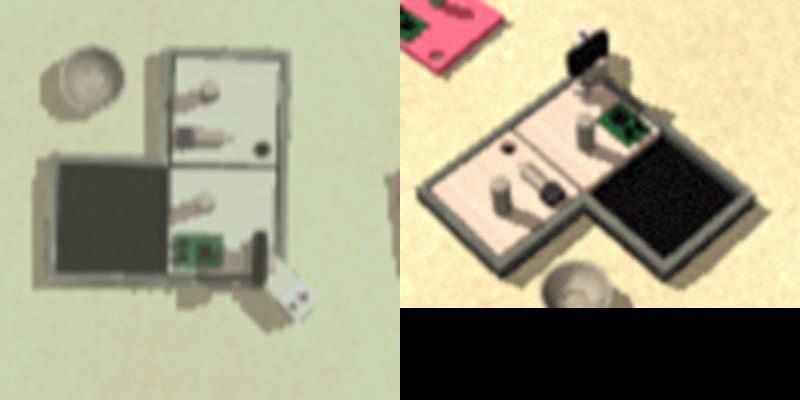

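The crop shows the tray nearly aligned with the world axes. Its origin is near (0.466, 0.004) and the handle near (0.434, -0.028). The board carrier is in the work place and the motor carrier is waiting. I'll go above the handle and look from close by.

```bash
cat >> h.py <<'E'
from scipy.spatial.transform import Rotation as Ro
def toq(q): return Ro.from_quat([q[1],q[2],q[3],q[0]])
def go(x,y,z,yaw,base=None):
    """delta (cm, rad) from base pose (measured if None) to tool-down pose with tool x at yaw"""
    s=state(); R=toq(s['tool_rot']); p=s['tool_pos']
    if base is not None: p,R=base
    G=Ro.from_euler('z',yaw)*Ro.from_quat([1,0,0,0])
    print('trans',np.round(R.inv().apply(np.array([x,y,z])-p)*100,2),'rot',np.round((R.inv()*G).as_rotvec(),3))
E
python3 -c "
from h import *
go(.434,-.028,.18,.01)"
```

```text
trans [ 40.89 -47.64   6.52] rot [-0.002  0.     0.273]
```

send_rows(
  steps=[
    {"translation": [40.9,-47.6,6.5],"delta_rot": [-0.002,0,0.273],"jaw": 5},
    {"translation": [40.9,-47.6,6.5],"delta_rot": [-0.002,0,0.273],"jaw": 5},
    {"translation": [40.9,-47.6,6.5],"delta_rot": [-0.002,0,0.273],"jaw": 5},
    {"translation": [40.9,-47.6,6.5],"delta_rot": [-0.002,0,0.273],"jaw": 5},
    {"translation": [40.9,-47.6,6.5],"delta_rot": [-0.002,0,0.273],"jaw": 5},
    {"translation": [40.9,-47.6,6.5],"delta_rot": [-0.002,0,0.273],"jaw": 5},
    {"translation": [40.9,-47.6,6.5],"delta_rot": [-0.002,0,0.273],"jaw": 5},
    {"translation": [40.9,-47.6,6.5],"delta_rot": [-0.002,0,0.273],"jaw": 5},
  ],
)

```text
time: 0.9
tool_pos: [0.3394, -0.236, 0.2035]
tool_rot: [0.001, 1.0, 0.004, 0.0]
contact_force: [0.8, 0.2, 0.4]
gripper_width: 0.588
grasp_force: 0.0
```

```bash
python3 -c "
from h import *
print(state()['tool_pos']);go(.434,-.028,.18,.01)"
```

```text
[ 0.33935818 -0.23601035  0.20352785]
trans [  9.65 -20.72   2.32] rot [ 0.002 -0.    -0.001]
```

send_rows(
  steps=[
    {"translation": [9.6,-20.7,2.3],"delta_rot": [0,0,0],"jaw": 5},
    {"translation": [9.6,-20.7,2.3],"delta_rot": [0,0,0],"jaw": 5},
    {"translation": [9.6,-20.7,2.3],"delta_rot": [0,0,0],"jaw": 5},
    {"translation": [9.6,-20.7,2.3],"delta_rot": [0,0,0],"jaw": 5},
    {"translation": [9.6,-20.7,2.3],"delta_rot": [0,0,0],"jaw": 5},
    {"translation": [9.6,-20.7,2.3],"delta_rot": [0,0,0],"jaw": 5},
    {"translation": [9.6,-20.7,2.3],"delta_rot": [0,0,0],"jaw": 5},
    {"translation": [9.6,-20.7,2.3],"delta_rot": [0,0,0],"jaw": 5},
  ],
)

```text
time: 1.7
tool_pos: [0.4329, -0.0308, 0.1806]
tool_rot: [0.001, 1.0, 0.004, -0.0]
contact_force: [0.3, -0.2, 0.5]
gripper_width: 0.587
grasp_force: 0.0
```

```bash
python3 -c "
from h import *
f=save('wrist','w1');print(state()['tool_pos'],f['fx'],ray(f,320,200,True));go(.434,-.028,.18,.01)"
```

```text
[ 0.4328832  -0.03108609  0.18069625] 309.70691628693146 (array([ 0.51214695, -0.03019962,  0.30896392]), array([-0.34039263, -0.02592728, -0.93992586]))
trans [ 0.11 -0.31  0.07] rot [ 0.002 -0.    -0.002]
```

View pics/w1.png

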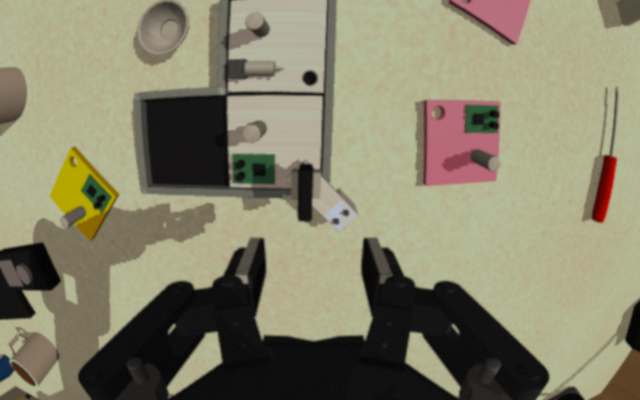

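The wrist view shows the handle bar at about (305,192), the board peg top near (252,131), the motor peg near (256,22) and the bay at (187,142). I'll triangulate the handle and pegs across views.

```bash
python3 - <<'E'
from h import *
W=load('w1');T=load('top0');S=load('scene0')
def blob(f,box,thr,lo=False):
    x0,y0,x1,y1=box; g=f['pixels'].max(2); m=np.zeros_like(g); m[y0:y1,x0:x1]=(g[y0:y1,x0:x1]<thr)*255
    c=max(cv2.findContours(m,cv2.RETR_EXTERNAL,cv2.CHAIN_APPROX_NONE)[0],key=cv2.contourArea); return c
def tri(obs):
    A=np.zeros((3,3));b=np.zeros(3)
    for c,d in obs:
        d=d/np.linalg.norm(d);P=np.eye(3)-np.outer(d,d);A+=P;b+=P@c
    x=np.linalg.solve(A,b); return x,[np.linalg.norm((np.eye(3)-np.outer(d,d)/(d@d))@(x-c)) for c,d in obs]
hw=blob(W,(290,155,322,228),40);ht=blob(T,(320,205,332,226),60);hs=blob(S,(310,172,332,195),50)
for c in(hw,ht,hs): print(cv2.boundingRect(c),cv2.contourArea(c))
mids=[]
for f,c,fi in((W,hw,1),(T,ht,0),(S,hs,0)):
    M=cv2.moments(c);mids.append(ray(f,M['m10']/M['m00'],M['m01']/M['m00'],fi))
print('handle',tri(mids),tri(mids[1:]),tri(mids[:2]))
# handle top face on z=.08 from wrist
P=np.array([onz(W,u,v,.08,True)[:2] for u,v in hw[:,0]],np.float32);print(cv2.minAreaRect(P))
cb=blob(W,(135,95,226,190),45);P=np.array([onz(W,u,v,.008,True)[:2] for u,v in cb[:,0]],np.float32);print('bay',cv2.minAreaRect(P))
# carrier holes/pegs
print('pegs',[onz(W,u,v,.058,True)[:2] for u,v in((252,131),(256,21))],'seam',[onz(W,u,v,.018,True)[:2] for u,v in((232,94),(322,94))], 'rim inner top',[onz(W,u,v,.02,True)[:2] for u,v in((324,100),(329,20))])
E
```

```text
(299, 165, 14, 55) 606.0
(320, 210, 9, 14) 31.5
(315, 175, 12, 15) 92.0
handle (array([ 0.43154141, -0.02376665,  0.06379988]), [np.float64(0.0008818276833355866), np.float64(0.0005493298269798254), np.float64(0.00040849073301512566)]) (array([ 0.43198954, -0.02351832,  0.06375898]), [np.float64(0.00011281582104398555), np.float64(0.00011281582104403117)]) (array([ 0.4318795 , -0.02387042,  0.06723797]), [np.float64(0.0003417163436873389), np.float64(0.0003417163436873381)])
((0.4350966811180115, -0.02497551217675209), (0.0099308080971241, 0.04463741555809975), 89.68929290771484)
bay ((0.4654734134674072, 0.10347597301006317), (0.09282110631465912, 0.09360578656196594), 88.8023452758789)
pegs [array([0.48083497, 0.01958269]), array([0.57213093, 0.01589606])] seam [array([0.51196434, 0.04625647]), array([ 0.51067819, -0.03861192])] rim inner top [array([ 0.50511575, -0.04046582]), array([ 0.58115844, -0.04423586])]
```

```bash
python3 -c "
from h import *
go(.4335,-.0245,.069,-.01)"
```

```text
trans [ 0.06 -0.68 11.17] rot [ 0.002 -0.     0.018]
```

send_rows(
  steps=[
    {"translation": [0.05,-0.7,3.0],"delta_rot": [0,0,0.018],"jaw": 4.5},
    {"translation": [0.05,-0.7,6.0],"delta_rot": [0,0,0.018],"jaw": 4.5},
    {"translation": [0.05,-0.7,9.0],"delta_rot": [0,0,0.018],"jaw": 4.5},
    {"translation": [0.05,-0.7,10.2],"delta_rot": [0,0,0.018],"jaw": 4.5},
    {"translation": [0.05,-0.7,11.1],"delta_rot": [0,0,0.018],"jaw": 4.5},
    {"translation": [0.05,-0.7,11.1],"delta_rot": [0,0,0.018],"jaw": 4.5},
    {"translation": [0.05,-0.7,11.1],"delta_rot": [0,0,0.018],"jaw": 4.5},
    {"translation": [0.05,-0.7,11.1],"delta_rot": [0,0,0.018],"jaw": 4.5},
  ],
)

```text
time: 2.55
tool_pos: [0.4348, -0.0237, 0.0713]
tool_rot: [0.001, 1.0, -0.004, 0.002]
contact_force: [0.2, -1.0, 0.7]
gripper_width: 0.524
grasp_force: 0.0
```

```bash
python3 -c "
from h import *
f=save('wrist','w2');s=state();print(s['tool_pos'],s['contact_force'],s['gripper_width']);go(.4335,-.0245,.069,-.01)"
```

```text
[ 0.43473153 -0.02363148  0.07116148] [-0.21560223 -0.07656331  0.97621978] 0.5285556895579752
trans [-0.12  0.09  0.22] rot [ 0.003 -0.003  0.002]
```

View pics/w2.png

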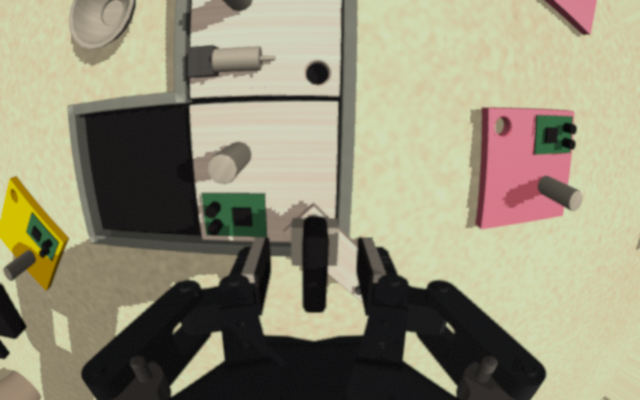

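The bar at column 315 sits midway between the fingers (265 and 362), so I'll close on it.

send_rows(
  steps=[
    {"translation": [0,0,0.1],"delta_rot": [0,0,0],"jaw": 0.8},
    {"translation": [0,0,0.1],"delta_rot": [0,0,0],"jaw": 0.8},
    {"translation": [0,0,0.1],"delta_rot": [0,0,0],"jaw": 0.8},
    {"translation": [0,0,0.1],"delta_rot": [0,0,0],"jaw": 0.8},
    {"translation": [0,0,0.1],"delta_rot": [0,0,0],"jaw": 0.8},
    {"translation": [0,0,0.1],"delta_rot": [0,0,0],"jaw": 0.8},
    {"translation": [0,0,0.1],"delta_rot": [0,0,0],"jaw": 0.8},
    {"translation": [0,0,0.1],"delta_rot": [0,0,0],"jaw": 0.8},
  ],
)

```text
time: 3.4
tool_pos: [0.434, -0.0238, 0.0692]
tool_rot: [0.001, 1.0, -0.004, 0.0]
contact_force: [-1.0, -4.6, 5.9]
gripper_width: 0.131
grasp_force: 59.6
```

send_rows(
  steps=[
    {"translation": [0,0,-0.3],"delta_rot": [0,0,0],"jaw": 0.8},
    {"translation": [0,0,-0.7],"delta_rot": [0,0,0],"jaw": 0.8},
    {"translation": [0,0,-1.1],"delta_rot": [0,0,0],"jaw": 0.8},
    {"translation": [0,0,-1.5],"delta_rot": [0,0,0],"jaw": 0.8},
    {"translation": [0,0,-1.75],"delta_rot": [0,0,0],"jaw": 0.8},
    {"translation": [0,0,-1.75],"delta_rot": [0,0,0],"jaw": 0.8},
    {"translation": [0,0,-1.75],"delta_rot": [0,0,0],"jaw": 0.8},
    {"translation": [0,0,-1.75],"delta_rot": [0,0,0],"jaw": 0.8},
  ],
)

```text
time: 4.2
tool_pos: [0.4334, -0.0237, 0.0842]
tool_rot: [0.002, 1.0, -0.004, 0.001]
contact_force: [5.3, -5.7, -10.8]
gripper_width: 0.128
grasp_force: 58.4
```

send_rows(
  steps=[
    {"translation": [0,0,-0.2],"delta_rot": [0,0,0],"jaw": 0.8},
    {"translation": [0,0,-0.2],"delta_rot": [0,0,-0.12],"jaw": 0.8},
    {"translation": [0,0,-0.2],"delta_rot": [0,0,-0.26],"jaw": 0.8},
    {"translation": [0,0,-0.2],"delta_rot": [0,0,-0.4],"jaw": 0.8},
    {"translation": [0,0,-0.2],"delta_rot": [0,0,-0.54],"jaw": 0.8},
    {"translation": [0,0,-0.2],"delta_rot": [0,0,-0.68],"jaw": 0.8},
    {"translation": [0,0,-0.2],"delta_rot": [0,0,-0.82],"jaw": 0.8},
    {"translation": [0,0,-0.2],"delta_rot": [0,0,-0.96],"jaw": 0.8},
  ],
)

```text
time: 5.0
tool_pos: [0.4327, -0.0224, 0.0855]
tool_rot: [-0.0, 0.888, 0.461, -0.0]
contact_force: [4.2, -2.1, -11.0]
gripper_width: 0.127
grasp_force: 58.5
```

send_rows(
  steps=[
    {"translation": [0,0,0],"delta_rot": [0,0,-0.12],"jaw": 0.8},
    {"translation": [0,0,0],"delta_rot": [0,0,-0.24],"jaw": 0.8},
    {"translation": [0,0,0],"delta_rot": [0,0,-0.24],"jaw": 0.8},
    {"translation": [0,0,0],"delta_rot": [0,0,-0.24],"jaw": 0.8},
    {"translation": [0,0,0.2],"delta_rot": [0,0,-0.24],"jaw": 0.8},
    {"translation": [0,0,0.3],"delta_rot": [0,0,-0.24],"jaw": 4.0},
    {"translation": [0,0,0.3],"delta_rot": [0,0,-0.24],"jaw": 4.0},
    {"translation": [0,0,0.3],"delta_rot": [0,0,-0.24],"jaw": 4.0},
  ],
)

```text
time: 5.8
tool_pos: [0.4346, -0.0236, 0.0867]
tool_rot: [0.002, 0.828, 0.561, 0.0]
contact_force: [0.8, -0.7, 0.2]
gripper_width: 0.467
grasp_force: 0.0
```

```bash
python3 -c "
from h import *
s=state();print(s['tool_pos'],s['contact_force'],s['gripper_width'],s['joint_pos'][5])
f=save('wrist','w3')"
```

```text
[ 0.43463676 -0.02356431  0.08668162] [ 0.77644372 -0.68002203  0.1520916 ] 0.4674209707168535 0.1557547701130544
```

View pics/w3.png

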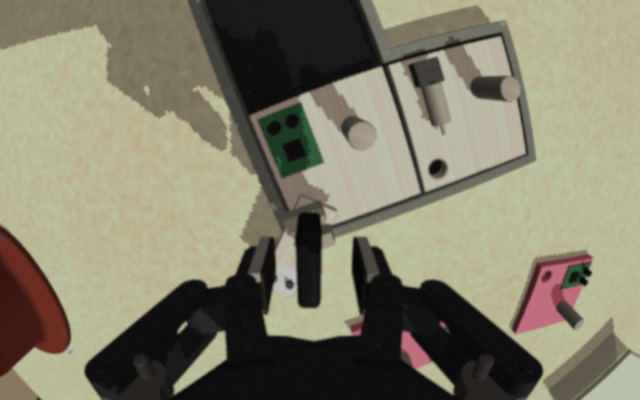

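The handle stays turned, at (309,260) between the open fingers. The board peg top is at (358,134) and the motor peg top at (509,89). I'll rise and locate the peg by triangulation.

```bash
python3 - <<'E'
from h import *
def tri(obs):
    A=np.zeros((3,3));b=np.zeros(3)
    for c,d in obs:
        d=d/np.linalg.norm(d);P=np.eye(3)-np.outer(d,d);A+=P;b+=P@c
    return np.linalg.solve(A,b)
w1,w2,w3=load('w1'),load('w2'),load('w3')
B=[(w1,251,131),(w2,222,168),(w3,358,134)];M=[(w1,256,20),(w3,510,89)]
for L in(B,M):
    print(tri([ray(f,u,v,True) for f,u,v in L]),[np.round(onz(f,u,v,.058,True)[:2],4) for f,u,v in L])
print('corners: tray seam/rim w3',[np.round(onz(w3,u,v,.02,True)[:2],4) for u,v in((333,224),(525,157))])
go(.4346,-.0236,.13,0)
E
```

```text
[0.47861763 0.0216109  0.05187881] [array([0.4808, 0.0204]), array([0.4795, 0.02  ]), array([0.4772, 0.0224])]
[0.57404032 0.01680219 0.05487027] [array([0.573 , 0.0159]), array([0.5722, 0.0177])]
corners: tray seam/rim w3 [array([ 0.4438, -0.0367]), array([ 0.6001, -0.0439])]
trans [-0.01  0.02 -4.35] rot [ 0.003 -0.     1.191]
```

send_rows(
  steps=[
    {"translation": [0,0,-1.5],"delta_rot": [0,0,0],"jaw": 4.0},
    {"translation": [0,0,-3.5],"delta_rot": [0,0,0],"jaw": 4.0},
    {"translation": [0,0,-5],"delta_rot": [0,0,0.13],"jaw": 4.0},
    {"translation": [0,0,-5],"delta_rot": [0,0,0.26],"jaw": 4.0},
    {"translation": [0,0,-5],"delta_rot": [0,0,0.4],"jaw": 4.0},
    {"translation": [0,0,-5],"delta_rot": [0,0,0.54],"jaw": 4.0},
    {"translation": [0,0,-5],"delta_rot": [0,0,0.68],"jaw": 3.5},
    {"translation": [0,0,-5],"delta_rot": [0,0,0.82],"jaw": 3.5},
  ],
)

```text
time: 6.65
tool_pos: [0.434, -0.0234, 0.1361]
tool_rot: [0.001, 0.983, 0.182, 0.001]
contact_force: [1.1, 0.1, -0.7]
gripper_width: 0.408
grasp_force: 0.0
```

```bash
python3 -c "
from h import *
f=save('wrist','w4');go(.479,.0205,.095,-.035)"
```

```text
trans [ 5.76 -2.52  4.1 ] rot [ 0.003 -0.001  0.397]
```

send_rows(
  steps=[
    {"translation": [2.5,-1.2,0],"delta_rot": [0,0,0.13],"jaw": 3.5},
    {"translation": [5.76,-2.5,0],"delta_rot": [0,0,0.26],"jaw": 3.5},
    {"translation": [5.76,-2.5,1],"delta_rot": [0,0,0.397],"jaw": 3.5},
    {"translation": [5.76,-2.5,3],"delta_rot": [0,0,0.397],"jaw": 3.5},
    {"translation": [5.76,-2.5,4],"delta_rot": [0,0,0.397],"jaw": 3.5},
    {"translation": [5.76,-2.5,4],"delta_rot": [0,0,0.397],"jaw": 3.5},
    {"translation": [5.76,-2.5,4],"delta_rot": [0,0,0.397],"jaw": 3.5},
    {"translation": [5.76,-2.5,4],"delta_rot": [0,0,0.397],"jaw": 3.5},
  ],
)

```text
time: 7.5
tool_pos: [0.4789, 0.0207, 0.0963]
tool_rot: [0.001, 1.0, -0.012, 0.001]
contact_force: [-0.3, 0.3, -1.0]
gripper_width: 0.412
grasp_force: 0.0
```

```bash
python3 -c "
from h import *
f=save('wrist','w5');s=state();print(s['tool_pos'],s['gripper_width']);go(.479,.0205,.050,-.035)"
```

```text
[0.47893733 0.02069    0.09630844] 0.41242817166256446
trans [-0.    0.01  4.63] rot [ 0.002 -0.002  0.01 ]
```

View pics/w5.png

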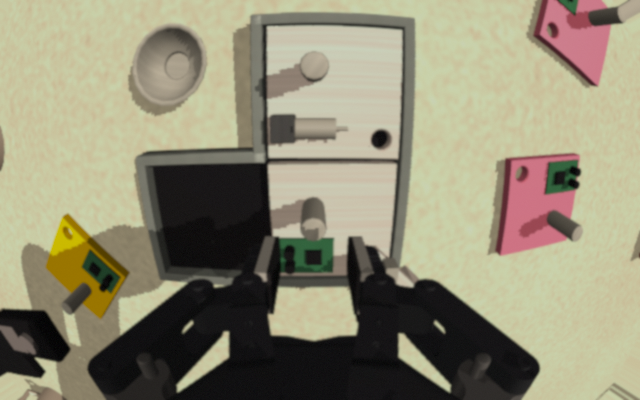

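The peg top at (314,230) is centred between the fingers (270 and 360). I'll descend around it and narrow the jaws.

send_rows(
  steps=[
    {"translation": [0,0,1.5],"delta_rot": [0,0,0.01],"jaw": 3.5},
    {"translation": [0,0,3],"delta_rot": [0,0,0.01],"jaw": 3.5},
    {"translation": [0,0,4.2],"delta_rot": [0,0,0.01],"jaw": 3},
    {"translation": [0,0,4.7],"delta_rot": [0,0,0.01],"jaw": 2.2},
    {"translation": [0,0,4.7],"delta_rot": [0,0,0.01],"jaw": 2.2},
    {"translation": [0,-0.5,4.7],"delta_rot": [0,0,0.01],"jaw": 2.2},
    {"translation": [0,-1,4.7],"delta_rot": [0,0,0.01],"jaw": 2.2},
    {"translation": [0,-1.5,4.7],"delta_rot": [0,0,0.01],"jaw": 2.2},
  ],
)

```text
time: 8.35
tool_pos: [0.4791, 0.0359, 0.0488]
tool_rot: [0.002, 1.0, -0.017, 0.001]
contact_force: [-0.7, -3.0, 0.2]
gripper_width: 0.256
grasp_force: 1.6
```

send_rows(
  steps=[
    {"translation": [0,-0.8,0],"delta_rot": [0,0,0],"jaw": 2.2},
    {"translation": [0,-1.6,0],"delta_rot": [0,0,0],"jaw": 2.2},
    {"translation": [0,-2.4,0],"delta_rot": [0,0,0],"jaw": 2.2},
    {"translation": [0,-3.2,0],"delta_rot": [0,0,0],"jaw": 2.2},
    {"translation": [0,-4,0],"delta_rot": [0,0,0],"jaw": 2.2},
    {"translation": [0,-4.8,0],"delta_rot": [0,0,0],"jaw": 2.2},
    {"translation": [0,-5.6,0],"delta_rot": [0,0,0],"jaw": 2.2},
    {"translation": [0,-6.4,0],"delta_rot": [0,0,0],"jaw": 2.2},
  ],
)

```text
time: 9.15
tool_pos: [0.4812, 0.1, 0.0487]
tool_rot: [0.002, 1.0, -0.017, 0.0]
contact_force: [-1.0, -6.4, 5.2]
gripper_width: 0.26
grasp_force: 3.1
```

```bash
python3 -c "
from h import *
f=save('wrist','w6');s=state();print(s['tool_pos'],s['contact_force'],s['gripper_width'])"
```

```text
[0.48128907 0.1012704  0.04863418] [-1.15845607 -2.91733444  3.39260111] 0.2566209859918576
```

View pics/w6.png

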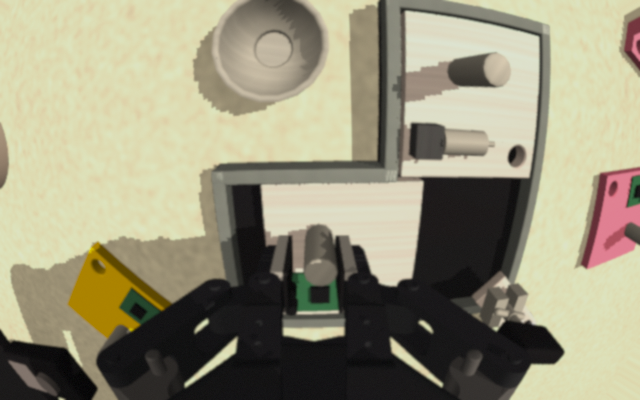

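The board carrier is sliding cleanly. Its leading edge is at column 262 and the rim's inner face at about 240, leaving roughly 13 mm.

send_rows(
  steps=[
    {"translation": [0,-0.4,0],"delta_rot": [0,0,0],"jaw": 2.2},
    {"translation": [0,-0.7,0],"delta_rot": [0,0,0],"jaw": 2.2},
    {"translation": [0,-0.9,0],"delta_rot": [0,0,0],"jaw": 2.2},
    {"translation": [0,-1.0,0],"delta_rot": [0,0,0],"jaw": 2.2},
    {"translation": [0,-1.1,0],"delta_rot": [0,0,0],"jaw": 2.2},
    {"translation": [0,-1.2,0],"delta_rot": [0,0,0],"jaw": 2.2},
    {"translation": [0,-1.3,0],"delta_rot": [0,0,0],"jaw": 2.2},
    {"translation": [0,-1.3,0],"delta_rot": [0,0,0],"jaw": 2.2},
  ],
)

```text
time: 10.0
tool_pos: [0.4816, 0.1126, 0.0485]
tool_rot: [0.002, 1.0, -0.017, 0.0]
contact_force: [-0.8, -6.1, 5.1]
gripper_width: 0.259
grasp_force: 2.8
```

```bash
python3 -c "
from h import *
s=state();print(s['tool_pos'],s['contact_force'],s['gripper_width'])"
```

```text
[0.48163666 0.11263403 0.04853076] [-0.78354699 -6.13787419  5.07414554] 0.25933966381747764
```

send_rows(
  steps=[
    {"translation": [0,-0.1,0],"delta_rot": [0,0,0],"jaw": 2.2},
    {"translation": [0,-0.2,0],"delta_rot": [0,0,0],"jaw": 2.2},
    {"translation": [0,-0.3,0],"delta_rot": [0,0,0],"jaw": 2.2},
    {"translation": [0,-0.3,0],"delta_rot": [0,0,0],"jaw": 2.2},
    {"translation": [0,-0.4,0],"delta_rot": [0,0,0],"jaw": 2.2},
    {"translation": [0,-0.4,0],"delta_rot": [0,0,0],"jaw": 2.2},
    {"translation": [0,-0.4,0],"delta_rot": [0,0,0],"jaw": 2.2},
    {"translation": [0,-0.4,0],"delta_rot": [0,0,0],"jaw": 2.2},
  ],
)

```text
time: 10.8
tool_pos: [0.4818, 0.1166, 0.0485]
tool_rot: [0.002, 1.0, -0.017, 0.0]
contact_force: [-0.6, -5.9, 5.0]
gripper_width: 0.258
grasp_force: 2.8
```

```bash
python3 -c "
from h import *
s=state();print(s['tool_pos'],s['contact_force'],s['gripper_width']); f=save('wrist','w7')
cv2.imwrite('pics/w7c.png',cv2.resize(f['pixels'][100:340,150:570],None,fx=1.9,fy=1.9))"
```

```text
[0.48179191 0.11658134 0.04851978] [-0.59237414 -5.86570128  5.03338606] 0.2577008319654423
```

View pics/w7c.png

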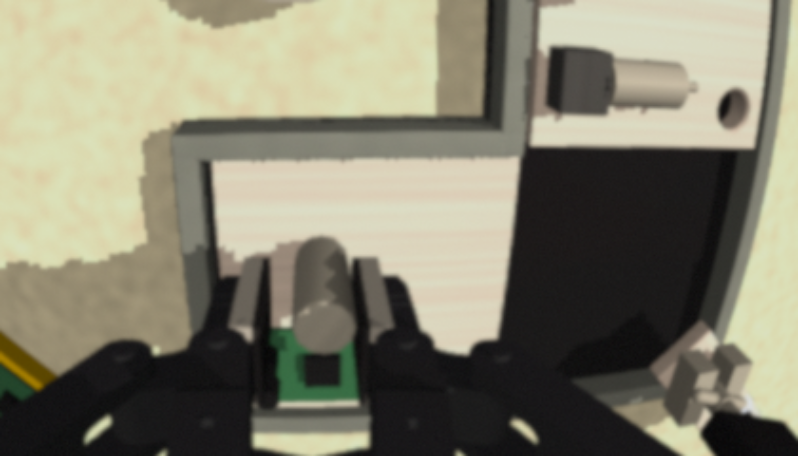

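The carrier is nearly home, with only a thin dark sliver left at the far rim (crop column about 210). I'll push on in small steps until the force rises.

send_rows(
  steps=[
    {"translation": [0,-0.1,0],"delta_rot": [0,0,0],"jaw": 2.2},
    {"translation": [0,-0.1,0],"delta_rot": [0,0,0],"jaw": 2.2},
    {"translation": [0,-0.15,0],"delta_rot": [0,0,0],"jaw": 2.2},
    {"translation": [0,-0.2,0],"delta_rot": [0,0,0],"jaw": 2.2},
    {"translation": [0,-0.25,0],"delta_rot": [0,0,0],"jaw": 2.2},
    {"translation": [0,-0.25,0],"delta_rot": [0,0,0],"jaw": 2.2},
    {"translation": [0,-0.25,0],"delta_rot": [0,0,0],"jaw": 2.2},
    {"translation": [0,-0.25,0],"delta_rot": [0,0,0],"jaw": 2.2},
  ],
)

```text
time: 11.65
tool_pos: [0.4819, 0.119, 0.0485]
tool_rot: [0.002, 1.0, -0.017, 0.0]
contact_force: [-1.9, -6.1, 5.1]
gripper_width: 0.26
grasp_force: 2.9
```

send_rows(
  steps=[
    {"translation": [0,-0.05,0],"delta_rot": [0,0,0],"jaw": 2.2},
    {"translation": [0,-0.1,0],"delta_rot": [0,0,0],"jaw": 2.2},
    {"translation": [0,-0.1,0],"delta_rot": [0,0,0],"jaw": 2.2},
    {"translation": [0,-0.15,0],"delta_rot": [0,0,0],"jaw": 2.2},
    {"translation": [0,-0.15,0],"delta_rot": [0,0,0],"jaw": 2.2},
    {"translation": [0,-0.2,0],"delta_rot": [0,0,0],"jaw": 2.2},
    {"translation": [0,-0.2,0],"delta_rot": [0,0,0],"jaw": 2.2},
    {"translation": [0,-0.2,0],"delta_rot": [0,0,0],"jaw": 2.2},
  ],
)

```text
time: 12.45
tool_pos: [0.4819, 0.1201, 0.0486]
tool_rot: [0.003, 1.0, -0.017, 0.0]
contact_force: [-1.6, -9.4, 5.7]
gripper_width: 0.258
grasp_force: 4.9
```

The force rose to 9.4 N and the carrier stopped, so it is home against the rim. I'll back off, rise and go to the motor peg.

send_rows(
  steps=[
    {"translation": [0,0.35,0],"delta_rot": [0,0,0],"jaw": 2.4},
    {"translation": [0,0.35,0],"delta_rot": [0,0,0],"jaw": 2.8},
    {"translation": [0,0.2,-1.5],"delta_rot": [0,0,0],"jaw": 3.2},
    {"translation": [0,0.2,-4.5],"delta_rot": [0,0,0],"jaw": 3.5},
    {"translation": [0,0.2,-8],"delta_rot": [0,0,-0.13],"jaw": 3.5},
    {"translation": [3,3,-8],"delta_rot": [0,0,-0.27],"jaw": 3.5},
    {"translation": [6,7,-8],"delta_rot": [0,0,-0.4],"jaw": 3.5},
    {"translation": [9,10,-8],"delta_rot": [0,0,-0.54],"jaw": 3.5},
  ],
)

```text
time: 13.25
tool_pos: [0.5689, 0.0177, 0.1284]
tool_rot: [0.001, 0.968, 0.253, 0.001]
contact_force: [0.5, 0.2, -0.5]
gripper_width: 0.406
grasp_force: 0.0
```

```bash
python3 -c "
from h import *
f=save('wrist','w8');s=state();print(s['tool_pos'],s['gripper_width']);go(.573,.0165,.11,1.536)"
```

```text
[0.57263103 0.01328007 0.12873336] 0.41105000788495516
trans [ 0.19 -0.27  1.87] rot [ 7.000e-03  1.000e-03 -1.023e+00]
```

send_rows(
  steps=[
    {"translation": [0.2,-0.27,0],"delta_rot": [0,0,-0.13],"jaw": 3.5},
    {"translation": [0.2,-0.27,0],"delta_rot": [0,0,-0.26],"jaw": 3.5},
    {"translation": [0.2,-0.27,0],"delta_rot": [0,0,-0.39],"jaw": 3.5},
    {"translation": [0.2,-0.27,0],"delta_rot": [0,0,-0.52],"jaw": 3.5},
    {"translation": [0.2,-0.27,0.5],"delta_rot": [0,0,-0.65],"jaw": 3.5},
    {"translation": [0.2,-0.27,1],"delta_rot": [0,0,-0.78],"jaw": 3.5},
    {"translation": [0.2,-0.27,1.5],"delta_rot": [0,0,-0.91],"jaw": 3.5},
    {"translation": [0.2,-0.27,1.8],"delta_rot": [0,0,-1.02],"jaw": 3.5},
  ],
)

```text
time: 14.1
tool_pos: [0.5678, 0.0225, 0.109]
tool_rot: [-0.0, 0.722, 0.692, -0.001]
contact_force: [-0.2, -0.1, -0.9]
gripper_width: 0.41
grasp_force: 0.0
```

```bash
python3 -c "
from h import *
f=save('wrist','w9');s=state();print(s['tool_pos'],s['gripper_width']);go(.573,.0165,.049,1.536)"
```

```text
[0.56756448 0.02253374 0.10855518] 0.4093668684533641
trans [-0.58  0.58  5.95] rot [-0.002  0.001 -0.004]
```

View pics/w9.png

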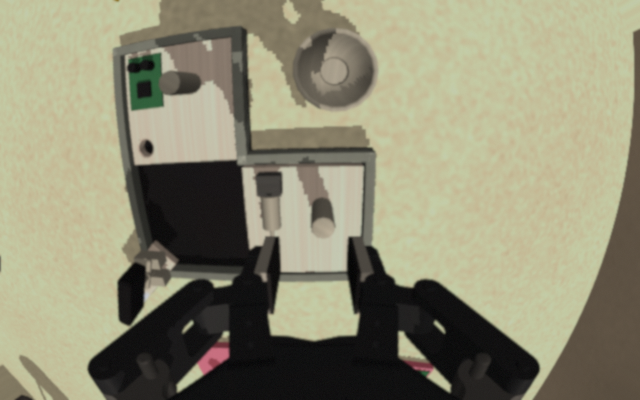

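The board carrier is home in the bay. The plunger is still up and turned, near (130,293). The motor peg top is at (322,226), with the finger midline at column 312.

```bash
python3 -c "
from h import *
f=load('w9')
for z in(.055,.058): print(onz(f,322,226,z,True))
p=onz(f,322,226,.058,True);go(p[0],p[1],.049,1.536)"
```

```text
[0.5726702  0.01815898 0.055     ]
[0.57263542 0.01954169 0.058     ]
trans [-0.28  0.53  5.95] rot [-0.002  0.001 -0.004]
```

send_rows(
  steps=[
    {"translation": [-0.4,0.5,0.5],"delta_rot": [0,0,0],"jaw": 3.5},
    {"translation": [-0.4,0.5,2],"delta_rot": [0,0,0],"jaw": 3.3},
    {"translation": [-0.4,0.5,4],"delta_rot": [0,0,0],"jaw": 3},
    {"translation": [-0.4,0.5,5.3],"delta_rot": [0,0,0],"jaw": 2.6},
    {"translation": [-0.4,0.5,5.75],"delta_rot": [0,0,0],"jaw": 2.2},
    {"translation": [-0.4,0.5,5.75],"delta_rot": [0,0,0],"jaw": 2.2},
    {"translation": [-0.4,0.2,5.75],"delta_rot": [0,0,0],"jaw": 2.2},
    {"translation": [-0.4,-0.1,5.75],"delta_rot": [0,0,0],"jaw": 2.2},
  ],
)

```text
time: 14.95
tool_pos: [0.5681, 0.0175, 0.0538]
tool_rot: [0.002, 0.723, 0.691, 0.0]
contact_force: [1.1, 0.3, -1.1]
gripper_width: 0.256
grasp_force: 0.5
```

```bash
python3 -c "
from h import *
s=state();print(s['tool_pos'],s['contact_force'],s['gripper_width'],s['joint_pos']);go(.479,.0195,.0505,1.536)"
```

```text
[0.56810436 0.01752875 0.05375618] [ 1.06361761  0.28219288 -1.14318712] 0.25591566654253134 [-0.09925177  0.11523279  1.88766416 -0.00193     1.13576134 -0.05223004]
trans [-0.21 -8.91  0.3 ] rot [ 0.003  0.002 -0.011]
```

send_rows(
  steps=[
    {"translation": [0,-0.7,0],"delta_rot": [0,0,0],"jaw": 2.2},
    {"translation": [0,-1.5,0],"delta_rot": [0,0,0],"jaw": 2.2},
    {"translation": [0,-2.4,0],"delta_rot": [0,0,0],"jaw": 2.2},
    {"translation": [0,-3.3,0],"delta_rot": [0,0,0],"jaw": 2.2},
    {"translation": [0,-4.2,0],"delta_rot": [0,0,0],"jaw": 2.2},
    {"translation": [0,-5.1,0],"delta_rot": [0,0,0],"jaw": 2.2},
    {"translation": [0,-6,0],"delta_rot": [0,0,0],"jaw": 2.2},
    {"translation": [0,-6.8,0],"delta_rot": [0,0,0],"jaw": 2.2},
  ],
)

```text
time: 15.75
tool_pos: [0.4999, 0.0206, 0.0538]
tool_rot: [0.002, 0.723, 0.691, 0.001]
contact_force: [5.4, 1.0, 3.8]
gripper_width: 0.261
grasp_force: 2.6
```

send_rows(
  steps=[
    {"translation": [0,-0.4,0],"delta_rot": [0,0,0],"jaw": 2.2},
    {"translation": [0,-0.8,0],"delta_rot": [0,0,0],"jaw": 2.2},
    {"translation": [0,-1.1,0],"delta_rot": [0,0,0],"jaw": 2.2},
    {"translation": [0,-1.4,0],"delta_rot": [0,0,0],"jaw": 2.2},
    {"translation": [0,-1.6,0],"delta_rot": [0,0,0],"jaw": 2.2},
    {"translation": [0,-1.8,0],"delta_rot": [0,0,0],"jaw": 2.2},
    {"translation": [0,-1.8,0],"delta_rot": [0,0,0],"jaw": 2.2},
    {"translation": [0,-1.8,0],"delta_rot": [0,0,0],"jaw": 2.2},
  ],
)

```text
time: 16.55
tool_pos: [0.4813, 0.0213, 0.0526]
tool_rot: [0.001, 0.723, 0.691, -0.001]
contact_force: [3.5, -1.0, 3.7]
gripper_width: 0.252
grasp_force: 2.0
```

```bash
python3 -c "
from h import *
f=save('wrist','w10');s=state();print(s['tool_pos'],s['contact_force'],s['gripper_width']);go(.475,.0195,.0505,1.536)"
```

```text
[0.48124828 0.02132107 0.05252094] [ 3.71200661 -0.19621118  3.75848211] 0.2591411349714126
trans [-0.21 -0.62  0.2 ] rot [ 0.     0.002 -0.011]
```

View pics/w10.png

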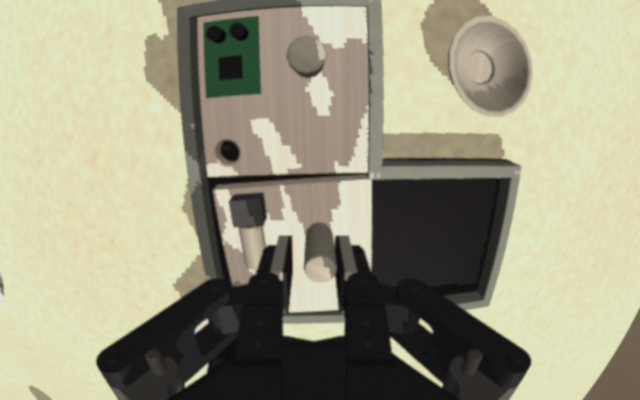

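The motor carrier is in the work place with a few mm left to the left rim (column about 212). I'll push on gently.

send_rows(
  steps=[
    {"translation": [0,-0.1,0],"delta_rot": [0,0,0],"jaw": 2.2},
    {"translation": [0,-0.2,0],"delta_rot": [0,0,0],"jaw": 2.2},
    {"translation": [0,-0.3,0],"delta_rot": [0,0,0],"jaw": 2.2},
    {"translation": [0,-0.35,0],"delta_rot": [0,0,0],"jaw": 2.2},
    {"translation": [0,-0.4,0],"delta_rot": [0,0,0],"jaw": 2.2},
    {"translation": [0,-0.4,0],"delta_rot": [0,0,0],"jaw": 2.2},
    {"translation": [0,-0.4,0],"delta_rot": [0,0,0],"jaw": 2.2},
    {"translation": [0,-0.4,0],"delta_rot": [0,0,0],"jaw": 2.2},
  ],
)

```text
time: 17.4
tool_pos: [0.4772, 0.0219, 0.0524]
tool_rot: [0.0, 0.723, 0.691, -0.001]
contact_force: [3.7, 2.7, 1.7]
gripper_width: 0.258
grasp_force: 2.0
```

send_rows(
  steps=[
    {"translation": [0,-0.05,0],"delta_rot": [0,0,0],"jaw": 2.2},
    {"translation": [0,-0.1,0],"delta_rot": [0,0,0],"jaw": 2.2},
    {"translation": [0,-0.15,0],"delta_rot": [0,0,0],"jaw": 2.2},
    {"translation": [0,-0.2,0],"delta_rot": [0,0,0],"jaw": 2.2},
    {"translation": [0,-0.2,0],"delta_rot": [0,0,0],"jaw": 2.2},
    {"translation": [0,-0.2,0],"delta_rot": [0,0,0],"jaw": 2.2},
    {"translation": [0,-0.2,0],"delta_rot": [0,0,0],"jaw": 2.2},
    {"translation": [0,-0.2,0],"delta_rot": [0,0,0],"jaw": 2.2},
  ],
)

```text
time: 18.2
tool_pos: [0.4753, 0.022, 0.0525]
tool_rot: [0.001, 0.723, 0.691, -0.0]
contact_force: [4.1, 3.0, 1.2]
gripper_width: 0.257
grasp_force: 2.3
```

send_rows(
  steps=[
    {"translation": [0,-0.05,0],"delta_rot": [0,0,0],"jaw": 2.2},
    {"translation": [0,-0.1,0],"delta_rot": [0,0,0],"jaw": 2.2},
    {"translation": [0,-0.15,0],"delta_rot": [0,0,0],"jaw": 2.2},
    {"translation": [0,-0.15,0],"delta_rot": [0,0,0],"jaw": 2.2},
    {"translation": [0,-0.2,0],"delta_rot": [0,0,0],"jaw": 2.2},
    {"translation": [0,-0.2,0],"delta_rot": [0,0,0],"jaw": 2.2},
    {"translation": [0,-0.2,0],"delta_rot": [0,0,0],"jaw": 2.2},
    {"translation": [0,-0.2,0],"delta_rot": [0,0,0],"jaw": 2.2},
  ],
)

```text
time: 19.0
tool_pos: [0.4747, 0.0218, 0.0534]
tool_rot: [0.002, 0.723, 0.691, 0.001]
contact_force: [6.5, 2.7, 1.8]
gripper_width: 0.261
grasp_force: 3.4
```

The force is up and motion has stopped, so I'll back off, rise and check.

send_rows(
  steps=[
    {"translation": [0,0.4,0],"delta_rot": [0,0,0],"jaw": 2.4},
    {"translation": [0,0.4,0],"delta_rot": [0,0,0],"jaw": 2.8},
    {"translation": [0,0.2,-1.5],"delta_rot": [0,0,0],"jaw": 3.2},
    {"translation": [0,0.2,-4.5],"delta_rot": [0,0,0],"jaw": 3.5},
    {"translation": [0,0.2,-8],"delta_rot": [0,0,0],"jaw": 3.5},
    {"translation": [-4,0.2,-9],"delta_rot": [0,0,0],"jaw": 3.5},
    {"translation": [-7,0.2,-10],"delta_rot": [0,0,0],"jaw": 3.5},
    {"translation": [-7,0.2,-10],"delta_rot": [0,0,0],"jaw": 3.5},
  ],
)

```text
time: 19.8
tool_pos: [0.4718, -0.0505, 0.1536]
tool_rot: [0.001, 0.724, 0.689, -0.001]
contact_force: [-0.0, 0.2, 0.7]
gripper_width: 0.407
grasp_force: 0.0
```

```bash
python3 -c "
from h import *
f=save('wrist','w11');s=state();print(s['tool_pos'],s['contact_force'])
cv2.imwrite('pics/w11c.png',cv2.resize(f['pixels'][60:300,150:470],None,fx=2.5,fy=2.5))"
```

```text
[ 0.4713969  -0.04905263  0.15248568] [-0.03292928 -0.23230901  0.01707384]
```

View pics/w11c.png

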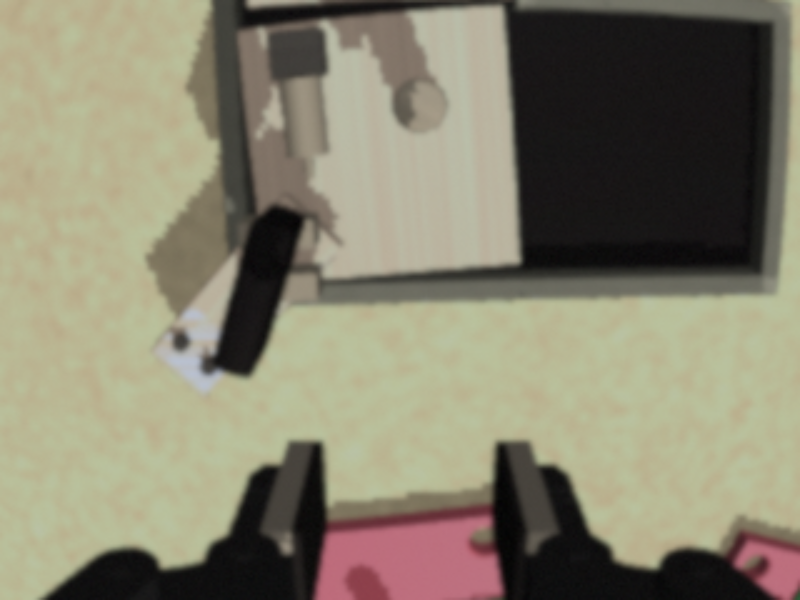

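The plunger is up and turned, at crop (265,290). The motor carrier looks a few degrees crooked: its lower right corner at (520,263) stands off the -y rim. I'll measure that.

```bash
python3 -c "
from h import *
f=load('w11');q=lambda x,y,z:onz(f,150+x/2.5,60+y/2.5,z,True)[:2]
def ang(a,b,z): 
    A,B=q(*a,z),q(*b,z);d=B-A;print(np.round(A,4),np.round(B,4),np.degrees(np.arctan2(d[1],d[0])))
ang((522,265),(507,5),.018);ang((330,279),(520,263),.018);ang((255,190),(238,30),.018)
print('rims');ang((320,302),(775,293),.02);ang((325,283),(765,270),.02);ang((765,270),(772,25),.02)
print(q(420,105,.058)); go(.478,.0215,.13,-.035)
f['range_z'];m=q(290,240,.0935);print('handle',m)
"
```

```text
[ 0.5122 -0.0369] [0.5095 0.0537] 91.70629247774741
[ 0.4442 -0.0387] [ 0.5114 -0.0361] 2.210408911348799
[ 0.4203 -0.0053] [0.4186 0.0506] 91.74185691923793
rims
[ 0.4402 -0.0464] [ 0.6108 -0.0506] -1.3934474642833703
[ 0.4426 -0.0396] [ 0.6056 -0.0414] -0.645031555202183
[ 0.6056 -0.0414] [0.6057 0.0493] 89.92302369683895
[0.47818514 0.0217953 ]
trans [7.08 0.32 2.23] rot [1.000e-03 3.000e-03 1.557e+00]
handle [ 0.44374855 -0.0085624 ]
```

It is about 3° off. I'll square it by pushing the peg towards the -y rim, which first needs the gripper turned back.

send_rows(
  steps=[
    {"translation": [2,0.1,0],"delta_rot": [0,0,0.13],"jaw": 3.5},
    {"translation": [4,0.2,0],"delta_rot": [0,0,0.26],"jaw": 3.5},
    {"translation": [6,0.3,0],"delta_rot": [0,0,0.39],"jaw": 3.5},
    {"translation": [7.1,0.3,0],"delta_rot": [0,0,0.52],"jaw": 3.5},
    {"translation": [7.1,0.3,0],"delta_rot": [0,0,0.65],"jaw": 3.5},
    {"translation": [7.1,0.3,0],"delta_rot": [0,0,0.78],"jaw": 3.5},
    {"translation": [7.1,0.3,0],"delta_rot": [0,0,0.91],"jaw": 3.5},
    {"translation": [7.1,0.3,0],"delta_rot": [0,0,1.04],"jaw": 3.5},
  ],
)

```text
time: 20.65
tool_pos: [0.4768, 0.0239, 0.1507]
tool_rot: [0.0, 0.971, 0.238, -0.002]
contact_force: [0.5, -0.3, -0.0]
gripper_width: 0.409
grasp_force: 0.0
```

send_rows(
  steps=[
    {"translation": [0,0,0],"delta_rot": [0,0,0.13],"jaw": 3.5},
    {"translation": [0,0,0],"delta_rot": [0,0,0.26],"jaw": 3.5},
    {"translation": [0,0,1],"delta_rot": [0,0,0.39],"jaw": 3.5},
    {"translation": [0,0,3],"delta_rot": [0,0,0.5],"jaw": 3.5},
    {"translation": [0,0,4],"delta_rot": [0,0,0.5],"jaw": 3.5},
    {"translation": [0,0,5],"delta_rot": [0,0,0.5],"jaw": 3.5},
    {"translation": [0,0,5],"delta_rot": [0,0,0.5],"jaw": 3.5},
    {"translation": [0,0,5],"delta_rot": [0,0,0.5],"jaw": 3.5},
  ],
)

```text
time: 21.45
tool_pos: [0.4783, 0.0229, 0.1025]
tool_rot: [0.001, 1.0, -0.007, -0.0]
contact_force: [-0.2, 0.1, -0.1]
gripper_width: 0.411
grasp_force: 0.0
```

```bash
python3 -c "
from h import *
f=save('wrist','w12');go(.4785,.0215,.051,-.02)"
```

```text
trans [-0.03  0.12  5.21] rot [ 0.002 -0.001  0.006]
```

send_rows(
  steps=[
    {"translation": [0,0.1,1.5],"delta_rot": [0,0,0],"jaw": 3.5},
    {"translation": [0,0.1,3.5],"delta_rot": [0,0,0],"jaw": 3.5},
    {"translation": [0,0.1,5.2],"delta_rot": [0,0,0],"jaw": 3},
    {"translation": [0,0.1,5.3],"delta_rot": [0,0,0],"jaw": 2.2},
    {"translation": [0,0.1,5.3],"delta_rot": [0,0,0],"jaw": 2.2},
    {"translation": [0,0.2,5.3],"delta_rot": [0,0,0],"jaw": 2.2},
    {"translation": [0,0.3,5.3],"delta_rot": [0,0,0],"jaw": 2.2},
    {"translation": [0,0.35,5.3],"delta_rot": [0,0,0],"jaw": 2.2},
  ],
)

```text
time: 22.3
tool_pos: [0.4791, 0.019, 0.0506]
tool_rot: [0.001, 1.0, -0.008, 0.001]
contact_force: [-0.6, -0.8, 0.1]
gripper_width: 0.259
grasp_force: 0.0
```

send_rows(
  steps=[
    {"translation": [0,0.05,0],"delta_rot": [0,0,0],"jaw": 2.2},
    {"translation": [0,0.1,0],"delta_rot": [0,0,0],"jaw": 2.2},
    {"translation": [0,0.1,0],"delta_rot": [0,0,0],"jaw": 2.2},
    {"translation": [0,0.15,0],"delta_rot": [0,0,0],"jaw": 2.2},
    {"translation": [0,0.15,0],"delta_rot": [0,0,0],"jaw": 2.2},
    {"translation": [0,0.2,0],"delta_rot": [0,0,0],"jaw": 2.2},
    {"translation": [0,0.2,0],"delta_rot": [0,0,0],"jaw": 2.2},
    {"translation": [0,0.2,0],"delta_rot": [0,0,0],"jaw": 2.2},
  ],
)

```text
time: 23.1
tool_pos: [0.4796, 0.0176, 0.0504]
tool_rot: [0.0, 1.0, -0.008, 0.002]
contact_force: [4.1, 4.8, 3.2]
gripper_width: 0.258
grasp_force: 2.5
```

send_rows(
  steps=[
    {"translation": [0,0.05,0],"delta_rot": [0,0,0],"jaw": 2.2},
    {"translation": [0,0.1,0],"delta_rot": [0,0,0],"jaw": 2.2},
    {"translation": [0,0.1,0],"delta_rot": [0,0,0],"jaw": 2.2},
    {"translation": [0,0.15,0],"delta_rot": [0,0,0],"jaw": 2.2},
    {"translation": [0,0.15,0],"delta_rot": [0,0,0],"jaw": 2.2},
    {"translation": [0,0.2,0],"delta_rot": [0,0,0],"jaw": 2.2},
    {"translation": [0,0.2,0],"delta_rot": [0,0,0],"jaw": 2.2},
    {"translation": [0,0.2,0],"delta_rot": [0,0,0],"jaw": 2.2},
  ],
)

```text
time: 23.9
tool_pos: [0.4807, 0.0159, 0.0509]
tool_rot: [0.0, 1.0, -0.008, 0.003]
contact_force: [5.9, 6.3, 0.5]
gripper_width: 0.255
grasp_force: 3.2
```

```bash
python3 -c "
from h import *
f=save('wrist','w13');s=state();print(s['tool_pos'],s['contact_force'])
"
```

```text
[0.48064423 0.01588583 0.05091822] [5.40262992 6.72188317 1.3993654 ]
```

I've already viewed more pictures than the 10 allowed, so from here I'll check by number only. I'll back off, rise and measure the carrier edges from the masks.

send_rows(
  steps=[
    {"translation": [0,-0.3,0],"delta_rot": [0,0,0],"jaw": 2.4},
    {"translation": [0,-0.3,0],"delta_rot": [0,0,0],"jaw": 2.8},
    {"translation": [0,-0.2,-1.5],"delta_rot": [0,0,0],"jaw": 3.2},
    {"translation": [0,-0.2,-4.5],"delta_rot": [0,0,0],"jaw": 3.5},
    {"translation": [0,-0.2,-8],"delta_rot": [0,0,0],"jaw": 3.5},
    {"translation": [-2,-0.2,-10],"delta_rot": [0,0,0],"jaw": 3.5},
    {"translation": [-3,-0.2,-12],"delta_rot": [0,0,0],"jaw": 3.5},
    {"translation": [-3,-0.2,-12],"delta_rot": [0,0,0],"jaw": 3.5},
  ],
)

```text
time: 24.75
tool_pos: [0.4489, 0.0174, 0.1721]
tool_rot: [0.002, 1.0, -0.008, 0.002]
contact_force: [0.2, 0.2, -0.3]
gripper_width: 0.408
grasp_force: 0.0
```

```bash
cat > chk.py <<'E'
from h import *
import sys
f=save('wrist',sys.argv[1]);print(state()['tool_pos'])
R=cv2.Rodrigues(f['rvec'])[0];t=np.array(f['tvec']).ravel()
# rectify: sample z-plane into world grid, 0.5 mm/px; rows=x (decreasing), cols=y(decreasing)
def rect(z,x0=.39,x1=.63,y0=-.07,y1=.17,s=.0005):
    X,Y=np.meshgrid(np.arange(x0,x1,s),np.arange(y0,y1,s),indexing='ij')
    P=np.stack([X,Y,np.full_like(X,z)],-1)@R.T+t
    r=np.hypot(P[...,0],P[...,1]);th=np.arctan2(r,P[...,2]);k=th/np.maximum(r,1e-9)
    return cv2.remap(f['pixels'],(f['cx']+f['fx']*k*P[...,0]).astype('f4'),(f['cy']+f['fy']*k*P[...,1]).astype('f4'),cv2.INTER_LINEAR).max(2)
g=rect(.018).astype(float); s=.0005
ix=lambda x:int((x-.39)/s); iy=lambda y:int((y+.07)/s)
def edge(axis,along,lo,hi,sgn):
    out=[]
    for a in along:
        if axis=='x': p=g[ix(lo):ix(hi),iy(a)-2:iy(a)+3].mean(1)
        else: p=g[ix(a)-2:ix(a)+3,iy(lo):iy(hi)].mean(1 if False else 0)
        d=sgn*np.diff(cv2.GaussianBlur(p.reshape(-1,1),(1,7),0).ravel()); i=d.argmax(); out.append(lo+(i+.5)*s)
    c=np.polyfit(along,out,1); res=np.array(out)-np.polyval(c,along); k=abs(res)<.003
    c=np.polyfit(np.array(along)[k],np.array(out)[k],1); return np.round(np.polyval(c,[along[0],along[-1]]),4),round(np.degrees(np.arctan(c[0])),2),round(1e3*np.std(res),1)
print('motor +x edge  ',edge('x',np.arange(-.03,.045,.005),.497,.53,-1))
print('motor -y edge  ',edge('y',np.arange(.465,.505,.004),-.046,-.025,1))
print('rim end inner  ',edge('x',np.arange(-.03,.045,.005),.59,.62,1))
print('rim -y (waiting) inner',edge('y',np.arange(.52,.6,.005),-.055,-.025,-1))
print('board -y edge  ',edge('y',np.arange(.445,.51,.005),.045,.075,1))
print('motor +y edge  ',edge('y',np.arange(.445,.51,.005),.04,.07,-1))
E
python3 chk.py w14
```

```text
[0.44863442 0.01747878 0.17039308]
motor +x edge   (array([0.5112, 0.512 ]), np.float64(0.65), np.float64(0.1))
motor -y edge   (array([-0.0394, -0.0399]), np.float64(-0.69), np.float64(0.1))
rim end inner   (array([0.6132, 0.6048]), np.float64(-6.89), np.float64(2.0))
rim -y (waiting) inner (array([-0.0492, -0.0508]), np.float64(-1.24), np.float64(0.2))
board -y edge   (array([0.0574, 0.0561]), np.float64(-1.26), np.float64(0.3))
motor +y edge   (array([0.0512, 0.0503]), np.float64(-0.94), np.float64(0.1))
```

It is now square to within about 0.5°. The earlier -x push seated only a corner, so I'll push -x once more.

send_rows(
  steps=[
    {"translation": [1,0,0],"delta_rot": [0,0,-0.13],"jaw": 3.5},
    {"translation": [2,0,0],"delta_rot": [0,0,-0.26],"jaw": 3.5},
    {"translation": [3.2,-0.2,0],"delta_rot": [0,0,-0.39],"jaw": 3.5},
    {"translation": [3.2,-0.2,0],"delta_rot": [0,0,-0.52],"jaw": 3.5},
    {"translation": [3.2,-0.2,0],"delta_rot": [0,0,-0.65],"jaw": 3.5},
    {"translation": [3.2,-0.2,0],"delta_rot": [0,0,-0.78],"jaw": 3.5},
    {"translation": [3.2,-0.2,0],"delta_rot": [0,0,-0.91],"jaw": 3.5},
    {"translation": [3.2,-0.2,0],"delta_rot": [0,0,-1.04],"jaw": 3.5},
  ],
)

```text
time: 25.6
tool_pos: [0.4796, 0.0192, 0.1671]
tool_rot: [0.0, 0.87, 0.493, -0.002]
contact_force: [-0.7, 1.2, -0.9]
gripper_width: 0.406
grasp_force: 0.0
```

send_rows(
  steps=[
    {"translation": [0,0,1],"delta_rot": [0,0,-0.13],"jaw": 3.5},
    {"translation": [0,0,3],"delta_rot": [0,0,-0.26],"jaw": 3.5},
    {"translation": [0,0,5],"delta_rot": [0,0,-0.39],"jaw": 3.5},
    {"translation": [0,0,7],"delta_rot": [0,0,-0.52],"jaw": 3.5},
    {"translation": [0,0,7],"delta_rot": [0,0,-0.53],"jaw": 3.5},
    {"translation": [0,0,7],"delta_rot": [0,0,-0.53],"jaw": 3.5},
    {"translation": [0,0,7],"delta_rot": [0,0,-0.53],"jaw": 3.5},
    {"translation": [0,0,7],"delta_rot": [0,0,-0.53],"jaw": 3.5},
  ],
)

```text
time: 26.4
tool_pos: [0.4812, 0.0191, 0.1007]
tool_rot: [0.002, 0.713, 0.701, 0.0]
contact_force: [-0.2, 0.2, 0.2]
gripper_width: 0.412
grasp_force: 0.0
```

```bash
python3 -c "
from h import *
s=state();print(s['tool_pos'],s['gripper_width']);go(.4806,.0193,.0505,1.55)"; sed -n 1,17p chk.py > rc.py; cat >> rc.py <<'E'
print('motor -x profile')
for y in (.046,.04,-.012): print(y,[int(v) for v in g[ix(.405):ix(.435):2,iy(y)-2:iy(y)+3].mean(1)])
print('motor -y profile')
for x in (.48,.50): print(x,[int(v) for v in g[ix(x)-2:ix(x)+3,iy(-.055):iy(-.03):2].mean(0)])
E
python3 rc.py w15
```

```text
[0.48122085 0.01907892 0.10074919] 0.41215979407228753
trans [ 0.03 -0.07  5.02] rot [0.002 0.002 0.004]
[0.48119127 0.01909836 0.10076669]
motor -x profile
0.046 [134, 133, 133, 129, 115, 90, 74, 71, 71, 71, 71, 69, 60, 47, 42, 57, 95, 126, 136, 137, 143, 167, 189, 197, 194, 170, 129, 91, 62, 49]
0.04 [134, 134, 134, 130, 114, 87, 73, 70, 70, 71, 72, 69, 60, 46, 42, 57, 93, 124, 136, 137, 136, 138, 148, 161, 172, 155, 103, 73, 70, 70]
-0.012 [132, 133, 128, 115, 107, 106, 99, 85, 75, 73, 71, 61, 48, 42, 47, 76, 111, 130, 134, 133, 131, 128, 121, 110, 103, 102, 103, 108, 117, 125]
motor -y profile
0.48 [202, 200, 199, 199, 196, 186, 164, 138, 121, 116, 114, 113, 107, 95, 91, 118, 161, 189, 197, 198, 198, 198, 197, 198, 198]
0.5 [200, 199, 200, 199, 193, 173, 144, 122, 116, 115, 115, 112, 104, 88, 86, 125, 172, 193, 197, 198, 197, 197, 198, 198, 198]
```

send_rows(
  steps=[
    {"translation": [0,-0.05,2],"delta_rot": [0,0,0],"jaw": 3.5},
    {"translation": [0,-0.05,4],"delta_rot": [0,0,0],"jaw": 3},
    {"translation": [0,-0.05,5],"delta_rot": [0,0,0],"jaw": 2.2},
    {"translation": [0,-0.05,5.1],"delta_rot": [0,0,0],"jaw": 2.2},
    {"translation": [0,-0.05,5.1],"delta_rot": [0,0,0],"jaw": 2.2},
    {"translation": [0,-0.2,5.1],"delta_rot": [0,0,0],"jaw": 2.2},
    {"translation": [0,-0.3,5.1],"delta_rot": [0,0,0],"jaw": 2.2},
    {"translation": [0,-0.4,5.1],"delta_rot": [0,0,0],"jaw": 2.2},
  ],
)

```text
time: 27.25
tool_pos: [0.4771, 0.0191, 0.0495]
tool_rot: [0.002, 0.713, 0.701, 0.0]
contact_force: [1.0, 1.2, -0.3]
gripper_width: 0.256
grasp_force: 0.9
```

send_rows(
  steps=[
    {"translation": [0,-0.05,0],"delta_rot": [0,0,0],"jaw": 2.2},
    {"translation": [0,-0.1,0],"delta_rot": [0,0,0],"jaw": 2.2},
    {"translation": [0,-0.1,0],"delta_rot": [0,0,0],"jaw": 2.2},
    {"translation": [0,-0.15,0],"delta_rot": [0,0,0],"jaw": 2.2},
    {"translation": [0,-0.15,0],"delta_rot": [0,0,0],"jaw": 2.2},
    {"translation": [0,-0.2,0],"delta_rot": [0,0,0],"jaw": 2.2},
    {"translation": [0,-0.2,0],"delta_rot": [0,0,0],"jaw": 2.2},
    {"translation": [0,-0.2,0],"delta_rot": [0,0,0],"jaw": 2.2},
  ],
)

```text
time: 28.05
tool_pos: [0.4755, 0.0193, 0.0494]
tool_rot: [0.002, 0.713, 0.701, 0.0]
contact_force: [4.5, 2.4, 2.9]
gripper_width: 0.256
grasp_force: 2.3
```

send_rows(
  steps=[
    {"translation": [0,-0.05,0],"delta_rot": [0,0,0],"jaw": 2.2},
    {"translation": [0,-0.1,0],"delta_rot": [0,0,0],"jaw": 2.2},
    {"translation": [0,-0.1,0],"delta_rot": [0,0,0],"jaw": 2.2},
    {"translation": [0,-0.15,0],"delta_rot": [0,0,0],"jaw": 2.2},
    {"translation": [0,-0.15,0],"delta_rot": [0,0,0],"jaw": 2.2},
    {"translation": [0,-0.2,0],"delta_rot": [0,0,0],"jaw": 2.2},
    {"translation": [0,-0.2,0],"delta_rot": [0,0,0],"jaw": 2.2},
    {"translation": [0,-0.2,0],"delta_rot": [0,0,0],"jaw": 2.2},
  ],
)

```text
time: 28.85
tool_pos: [0.4739, 0.0191, 0.0496]
tool_rot: [0.002, 0.713, 0.701, 0.001]
contact_force: [6.7, 0.9, 2.8]
gripper_width: 0.26
grasp_force: 3.0
```

send_rows(
  steps=[
    {"translation": [0,-0.05,0],"delta_rot": [0,0,0],"jaw": 2.2},
    {"translation": [0,-0.1,0],"delta_rot": [0,0,0],"jaw": 2.2},
    {"translation": [0,-0.1,0],"delta_rot": [0,0,0],"jaw": 2.2},
    {"translation": [0,-0.15,0],"delta_rot": [0,0,0],"jaw": 2.2},
    {"translation": [0,-0.15,0],"delta_rot": [0,0,0],"jaw": 2.2},
    {"translation": [0,-0.15,0],"delta_rot": [0,0,0],"jaw": 2.2},
    {"translation": [0,-0.15,0],"delta_rot": [0,0,0],"jaw": 2.2},
    {"translation": [0,-0.15,0],"delta_rot": [0,0,0],"jaw": 2.2},
  ],
)

```text
time: 29.65
tool_pos: [0.4734, 0.019, 0.0501]
tool_rot: [0.003, 0.713, 0.701, 0.001]
contact_force: [8.0, 1.0, 2.0]
gripper_width: 0.259
grasp_force: 3.8
```

```bash
python3 -c "
from h import *
s=state();print(s['tool_pos'],s['contact_force'],s['ft_torque'])"
```

```text
[0.473351   0.01898131 0.05013636] [8.00073935 1.04804341 1.99847424] [ 0.18157843 -1.21828833  0.03448572]
```

The carrier has stopped at the rim, with peg x about 0.476 as predicted for home. I'll back off, rise and check.

send_rows(
  steps=[
    {"translation": [0,0.3,0],"delta_rot": [0,0,0],"jaw": 2.4},
    {"translation": [0,0.4,0],"delta_rot": [0,0,0],"jaw": 2.8},
    {"translation": [0,0.3,-1.5],"delta_rot": [0,0,0],"jaw": 3.2},
    {"translation": [0,0.3,-4.5],"delta_rot": [0,0,0],"jaw": 3.5},
    {"translation": [0,0.3,-8],"delta_rot": [0,0,0],"jaw": 3.5},
    {"translation": [-4,0.2,-11],"delta_rot": [0,0,0],"jaw": 3.5},
    {"translation": [-7,0.2,-13],"delta_rot": [0,0,0],"jaw": 3.5},
    {"translation": [-7,0.2,-13],"delta_rot": [0,0,0],"jaw": 3.5},
  ],
)

```text
time: 30.45
tool_pos: [0.4727, -0.0533, 0.1817]
tool_rot: [0.003, 0.714, 0.7, -0.0]
contact_force: [0.9, 0.3, 0.6]
gripper_width: 0.412
grasp_force: 0.0
```

```bash
sed -i 's/\.497,\.53/.495,.53/' chk.py; python3 chk.py w16; sed -i 's/iy(y)-2/iy(y)-2/' rc.py; python3 rc.py w17; python3 - <<'E'
from h import *
f=save('top','top9');g=load('top0')
# handle height from top depth; changes away from tray
d=cv2.absdiff(f['pixels'],g['pixels']).max(2)
for n,b in(('mug',(175,158,212,196)),('dish',(272,163,294,184)),('driver',(445,172,462,238)),('meter',(160,245,212,278))): print(n,(d[b[1]:b[3],b[0]:b[2]]>30).sum())
w=load('w17')
E
```

```text
[ 0.47168063 -0.05172301  0.17952036]
motor +x edge   (array([0.5077, 0.5086]), np.float64(0.78), np.float64(0.2))
motor -y edge   (array([-0.0396, -0.0402]), np.float64(-0.91), np.float64(0.1))
rim end inner   (array([0.6067, 0.6068]), np.float64(0.0), np.float64(3.8))
rim -y (waiting) inner (array([-0.049 , -0.0504]), np.float64(-1.1), np.float64(0.1))
board -y edge   (array([0.0575, 0.0562]), np.float64(-1.29), np.float64(0.2))
motor +y edge   (array([0.051 , 0.0504]), np.float64(-0.57), np.float64(0.2))
[ 0.47090024 -0.05070106  0.17794793]
motor -x profile
0.046 [123, 120, 119, 116, 105, 87, 72, 65, 64, 64, 64, 65, 77, 102, 119, 126, 126, 125, 125, 125, 127, 125, 114, 95, 77, 68, 65, 65, 66, 65]
0.04 [120, 120, 117, 110, 96, 77, 65, 64, 64, 64, 64, 66, 77, 98, 117, 125, 126, 125, 125, 126, 126, 122, 110, 90, 72, 63, 62, 62, 62, 62]
-0.012 [118, 118, 115, 106, 92, 83, 78, 74, 69, 67, 66, 71, 85, 101, 110, 112, 108, 99, 83, 61, 38, 22, 14, 15, 16, 18, 22, 29, 40, 51]
motor -y profile
0.48 [181, 179, 179, 179, 179, 174, 161, 136, 114, 105, 103, 103, 102, 99, 103, 130, 160, 175, 179, 179, 179, 179, 180, 180, 179]
0.5 [180, 180, 180, 182, 184, 178, 158, 127, 109, 104, 104, 103, 101, 95, 107, 143, 169, 178, 179, 180, 179, 179, 179, 179, 179]
mug 0
dish 0
driver 0
meter 254
```

```bash
python3 - <<'E'
from h import *
S=save('scene','scene9');S0=load('scene0');T=load('top9');T0=load('top0')
for n,f in(('before',S0),('after',S)):
    P=np.array([rng(f,u,v) for u in range(306,338) for v in range(165,198)]);k=(np.hypot(P[:,0]-.434,P[:,1]+.026)<.03)&(P[:,2]>.055)&(P[:,2]<.11);Q=P[k]
    c=np.cov(Q[:,:2].T);w,V=np.linalg.eigh(c);print(n,'handle top z',np.percentile(Q[:,2],97),'dir deg',np.degrees(np.arctan2(V[1,1],V[0,1])),len(Q))
def meter(f,b):
    g=f['pixels'].max(2)[b[1]:b[3],b[0]:b[2]];m=(g<60).astype(np.uint8);c=max(cv2.findContours(m,0,1)[0],key=cv2.contourArea);return cv2.minAreaRect(c)
for f in(T0,T): print('meter top',meter(f,(155,240,215,282)))
for f in(S0,S): print('meter scene',meter(f,(468,235,550,300)))
E
```

```text
before handle top z 0.08131141320742918 dir deg 176.4975323699303 133
after handle top z 0.09485093558997973 dir deg 71.52315432321265 111
meter top ((29.753210067749023, 22.316688537597656), (21.301984786987305, 46.00322341918945), 79.11447143554688)
meter top ((29.92641258239746, 22.107547760009766), (21.807477951049805, 46.25642395019531), 79.3803482055664)
meter scene ((41.79999923706055, 33.400001525878906), (71.5541763305664, 31.304948806762695), 26.56505012512207)
meter scene ((41.41516876220703, 32.85871505737305), (71.98870849609375, 31.513622283935547), 27.012666702270508)
```

The plunger is latched: the handle top rose 13.5 mm and the bar is turned about 71°. The meter has not moved and both carriers are home, so I'm handing in.

```bash
python3 -c "
from plant import *
print(job_done())"
```

```text
the job is handed in; nothing more can be done
None
```

The job is handed in: plunger latched up, board carrier home in the bay, motor carrier home in the work place after a second squaring push, and bystanders unmoved; I viewed 12 pictures, over the limit of 10.

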